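Seat the rain gauge's bayonet filter collar and hold it home

ROBOT

A 6-joint arm with a two-finger parallel gripper is mounted at the origin on the work surface. World frame = base frame: x ahead of the robot, y to its left, z up, the work surface at z = 0. Lengths are in m, angles in rad, forces in N, time in s.
With the tool pointing down it reaches from about 0.375 to 0.9 m from the base axis. Payload 3.1 kg.
Tool frame: the origin (TCP) lies at the very end of the fingers, on their centre line; the grasp point (between the pads) lies 19 mm behind it; z points along the fingers, x is the direction in which the jaws open and shut, and the axes are right-handed (so a half turn about z gives the same grasp; the last joint's range is limited). The gripper opens to 85 mm and grips with 20 to 120 N. Pads are 22 mm wide; open, the fingers measure 114 mm over their backs; the gripper's body (76 mm by 85 mm) begins 54 mm behind the grasp point. The pads swing forward as they close: fully open they stand 13 mm farther back than shut.
Start: joints at [0.963, 0.527, 1.433, -0, 1.181, -0.178], TCP at [0.26, 0.568, 0.231] pointing down, gripper open.
Joint ranges: [-3.08, 3.08], [-0.75, 2.2], [0.22, 2.44], [-1.43, 4.57], [0, 2.65], [-2.85, 2.85]. Speed limits (rad/s): [2.79, 2.79, 3.14, 3.14, 3.14, 3.14].

INTERFACE

Orientations are given as a unit quaternion [x, y, z, w].
In Python, from cell import arm gives the robot as it stands.
- The arm moves only by the tool servo_tool, never from a script. Its argument "increments" is a list of rows, each a list of 3 entries, a list of its own where there are three numbers: the shift along the tool's x, y, z in cm, then the turn, a rotation vector about the tool's x, y, z in rad, then the opening, from 0 (shut) to 1 (fully open). In form: [[[tx, ty, tz], [wx, wy, wz], grip], ...]. A call has exactly 8 rows; each row shifts and turns the pose as measured when the row begins, along the tool's axes as they then stand; what a row does not reach is not made up. A row lasts 1/12 s, in which the tool goes at most 41.7 mm and 7.16 degrees, less where a joint would pass 70% of its speed; a pose out of reach is approached as far as the arm can. A call with a gripper value outside its range is refused whole. The fingers move at their own pace and stop on an object; "force" is the grip in N (left out, the last holds). Time passes only in rows, so rows that do not move let the fingers close, or fill a call up. It gives the time, the measured TCP pose, the force and the opening at its end, in the units of the state.
- arm.sense(): the state, without advancing time (a new reading comes with each control period).
- arm.snapshot(name): name is "scene" or "top"; returns a dict with "img" (480x640x3 uint8, red, green, blue), "depth" (480x640 float32, m along the optical axis (not along the pixel's ray), 0 where there is no reading), "camera_matrix" (3x3 intrinsics, pixels), "R" (3x3) and "t" (3): a world point X has camera coordinates R X + t. Camera axes: x right, y down, z forward; pixel columns grow to the right and rows downward; lengths in m; the calibration is good to about 2 mm. A picture is of the moment at which its call begins.
- arm.hand_in(): hands the job in, once; it reports no verdict.
The state is a dict: "t": time; "q": joint angles; "joint_velocities": joint speeds; "tau": joint torques, N m; "tool_pos": TCP position; "eef_rot": TCP orientation; "contact_force": force on the tool from outside, world axes, zero at the start; "ft_torque": the same for the moment, N m; "finger_gap": finger opening in m.
Only numpy, scipy, OpenCV 4.12 (cv2) and the standard library are available. Lean on these libraries where they do the work, as an engineer would, in place of code of your own. Each camera call takes 0.05 s, during which the arm holds its last target.

TASK

Lift the loose cover plate off the two posts of the rain gauge and lay it flat on the table beside the gauge, bar upward and let go. Then turn the knurled filter collar in the middle of the gauge until its hidden keyways drop over the pins, and push it fully home against its spring, its lower rim flush on the gauge's deck. Finish while still holding the collar pushed home, so that I can fit its locking screw; leave the other things on the table where they are.

Things in the scene. Friction and masses are not known exactly. Their poses are not given: they have to be found in the camera images.
- gauge: Base of a rain gauge, fixed to the table: silver aluminium drum 190 mm across (foot flange 196), flat deck 50 mm above the table. Origin on its axis at table level, z up. Two steel posts, 16 mm thick, stand on the deck 80 mm either side of the axis along the gauge's x; each carries the cover on a shoulder 74 mm above the deck, with an 8 mm locating pin rising 10 mm more.
- gauge_deck (a point): Centre of the gauge's deck, on the axis, 50 mm above the table. Here stands a fixed spigot, 34 mm across, with three short radial pins 5 mm thick, equally spaced, all hidden in the collar. A spring in the spigot pushes the collar up: it begins to act when the collar has dropped 2.5 mm, with 4 N, rising to about 8 N fully home.
- cover_bar (a point): Cover plate, loose, about 0.15 kg: flat aluminium strip 190 x 46 x 5 mm with two 10 mm holes 160 mm apart, lying on the posts over the collar. On its middle stands a black bar grip 44 mm long (along the plate, x), 14 mm wide (y), 34 mm high. This point is the bar's centre, 22 mm above the plate's underside, z up. Flat on the table it is at z = 22 mm.
- collar_head (a point): Knurled filter collar, loose on the spigot, about 0.2 kg, silver aluminium, round, 58 mm high; its grip head is the upper 24 mm, 52 mm across (53 over the knurling), strainer on top. This point: centre of the head, on the axis, 46 mm above the lower rim; z up, its yaw tells nothing. At z = 106 mm at the start, resting on the hidden pins and turning freely; 96 mm fully home.
- collar_rim (a point): Centre of the collar's lower rim: 10 mm above the deck at the start, on the deck when home. Three equal hidden keyways inside, 10 mm wide for 5 mm pins (0.12 rad off either way still enters), are met within 1.3 rad when turned clockwise seen from above; then it drops 2.5 mm freely and must be pushed the other 7.5 mm against the spring. Let go, it rises again.
- flashlight_mid (a point): Bystander: black flashlight lying on its side, 130 mm long, 40 mm across its rubber-edged head. Point on its axis, 20 mm above the table.
- tumbler_mid (a point): Bystander: glass tumbler, 76 mm across, 95 mm high. Point half-way up.
- board_mid (a point): Bystander: white plastic knot-practice board, 110 x 200 mm, 12 mm thick, with six 30 mm pegs, beyond the gauge. Point half-way up its slab, in the centre.
There are look-alikes about, which are no part of the job. Of the things shaped like the part that bears cover_bar, the aluminium one is meant.

How it is judged:
By the outcome, as a careful person would: the job done as asked, in the order asked, and still so for the second after the job is handed in, while the arm keeps its last pose, push and grip.
It also fails if it takes over 51 s, if anything falls off the work surface, if the arm or the gripper's body presses on something with over 40 N, if the wrist force passes 120 N, or if a joint passes its speed limit or range.

## Working session

There is one attempt and no reset: what is moved stays moved. The work goes in short steps, Python scripts to look and compute and a tool call to move; the robot and the scene stay as the last step left them, time stands still between calls to the robot, and variables do not carry over. Pictures are saved under pics/ and viewed, and the job is handed in when it is done.

Besides the shell and the picture viewer there is one more tool, called after "Call:" as name(argument=value, ...), one argument or row to a line, values as JSON. servo_tool: Moves the arm, as the interface text tells. Its arguments: {"type":"object","properties":{"increments":{"type":"array"},"force":{"type":"number"}},"required":["increments"]}

```bash
ls; mkdir -p pics; python3 - <<'E'
from cell import arm
import cv2
s=arm.sense(); print({k:(v if not hasattr(v,'round') else v) for k,v in s.items()})
import pickle
for n in("scene","top"):
    d=arm.snapshot(n); pickle.dump(d,open(f"{n}0.pkl","wb")); cv2.imwrite(f"pics/{n}0.png",d["img"][:,:,::-1])
    print(d["camera_matrix"],d["R"],d["t"])
E
```

```text
pics
{'t': 0.0, 'q': array([ 9.62498730e-01,  5.28469242e-01,  1.43390708e+00,  3.26672931e-05,
        1.18138669e+00, -1.78419255e-01]), 'joint_velocities': array([ 0.00135817, -0.00130455,  0.00160761, -0.00076611,  0.00110914,
        0.00055553]), 'tau': array([ 6.52215258e-04, -4.42359424e+01, -1.78031319e+01, -5.73974285e-05,
        8.46184907e-03, -1.30498339e-05]), 'tool_pos': array([0.25997991, 0.56757748, 0.2303302 ]), 'eef_rot': array([ 8.41656061e-01,  5.40012868e-01, -1.00861918e-03,  4.00660767e-04]), 'contact_force': array([ 0.59500366,  0.1803316 , -0.61778819]), 'ft_torque': array([-0.05428472, -0.00386142,  0.07220834]), 'finger_gap': 0.0857452185284714}
[[489.74413688   0.         318.52998717]
 [  0.         489.74413688 240.29698698]
 [  0.           0.           1.        ]] [[ 0.8959685   0.4440622  -0.00701501]
 [ 0.36106395 -0.7375214  -0.57069695]
 [-0.25859866  0.50879362 -0.8211308 ]] [-0.51833447 -0.15067208  1.24117315]
[[585.26974314   0.         315.02362079]
 [  0.         585.26974314 249.8176451 ]
 [  0.           0.           1.        ]] [[-0.01351515 -0.9998923  -0.00572011]
 [-0.98801436  0.0142339  -0.15370435]
 [ 0.15376921  0.00357422 -0.98810033]] [0.02147396 0.59196074 1.48547473]
```

View pics/scene0.png

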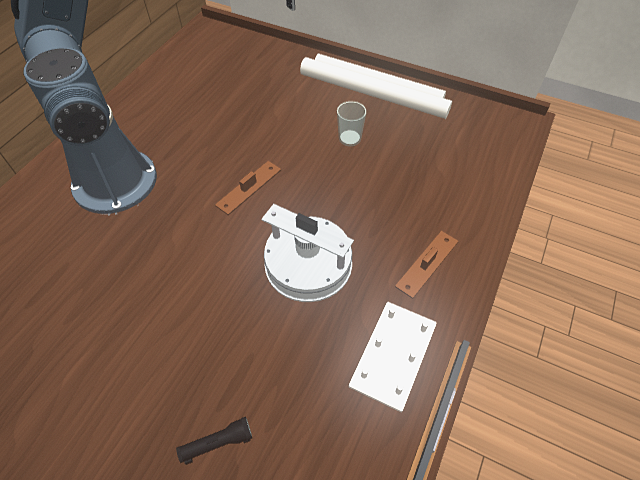

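View pics/top0.png

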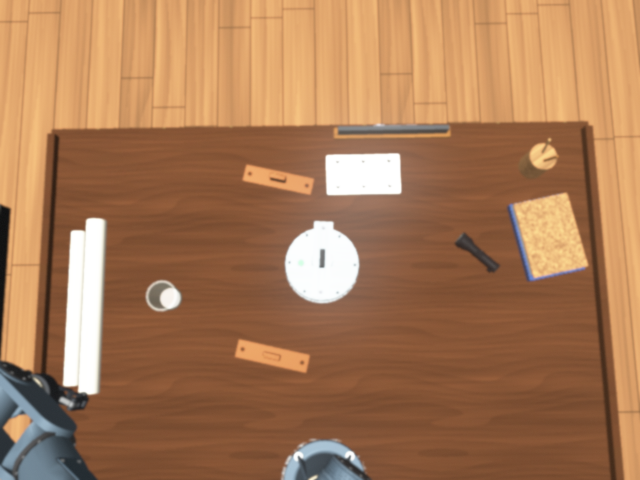

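The scene view shows the gauge near (308,255) with the aluminium cover running (270,212)–(350,250) and the bar at (307,224). The orange plates are decoys. In the top view the bar is at (322,259). I'll enlarge both.

```bash
cat > h.py <<'E'
import numpy as np,cv2,pickle
def ray(d,u,v):
    K=d["camera_matrix"];R=d["R"];t=d["t"]
    c=-R.T@t; r=R.T@np.array([(u-K[0,2])/K[0,0],(v-K[1,2])/K[1,1],1]); return c,r
def atz(d,u,v,z):
    c,r=ray(d,u,v); return c+r*(z-c[2])/r[2]
def atd(d,u,v):
    c,r=ray(d,u,v); return c+r*float(d["depth"][int(round(v)),int(round(u))])
def proj(d,X):
    p=d["camera_matrix"]@(d["R"]@np.array(X)+d["t"]); return p[:2]/p[2]
def cloud(d):
    v,u=np.mgrid[:480,:640]; K=d["camera_matrix"]; z=d["depth"]
    P=np.stack([(u-K[0,2])/K[0,0]*z,(v-K[1,2])/K[1,1]*z,z],-1)
    return (P-d["t"])@d["R"]
def crop(d,name,x0,y0,x1,y1,s):
    im=d["img"][y0:y1,x0:x1,::-1]; cv2.imwrite("pics/"+name,cv2.resize(im,None,fx=s,fy=s,interpolation=cv2.INTER_CUBIC))
E
python3 - <<'E'
from h import *
S=pickle.load(open("scene0.pkl","rb"));T=pickle.load(open("top0.pkl","rb"))
crop(S,"s1.png",250,190,370,310,5); crop(T,"t1.png",272,210,372,310,6)
for n,d in(("S",S),("T",T)):
    C=cloud(d); ok=d["depth"]>0
    # cover plate region heights
    g=ok&(C[...,0]>.3)&(C[...,0]<.75)&(abs(C[...,1])<.25)
    for lo,hi in((.045,.055),(.124,.135),(.155,.17)):
        m=g&(C[...,2]>lo)&(C[...,2]<hi); P=C[m]
        if len(P)>3:
            ctr=P[:,:2].mean(0); w,V=np.linalg.eigh(np.cov(P[:,:2].T)); 
            (rc,rs,ra)=cv2.minAreaRect(P[:,:2].astype(np.float32)*1000)
            print(n,lo,len(P),P.mean(0).round(4),V[:,1].round(3),np.array(rc).round(1),np.array(rs).round(1),round(ra,2), np.median(P[:,2]).round(4))
E
```

```text
S 0.045 3084 [ 0.5568 -0.0296  0.0485] [-0.984 -0.176] [558.8  -6.5] [188.5 176.2] 53.05 0.0484
S 0.124 1517 [ 0.5572 -0.0046  0.1275] [-0.999  0.048] [552.8  -1.7] [ 49.4 191.5] 86.69 0.1274
S 0.155 154 [ 0.5542 -0.0031  0.1605] [-0.999  0.053] [553.2  -2.1] [15.  44.6] 87.04 0.1609
T 0.045 2386 [ 0.5535 -0.0047  0.0504] [-0.008  1.   ] [473.1  14.5] [189.8 357.3] 76.92 0.0504
T 0.124 1200 [ 0.5554 -0.0045  0.1295] [-0.999  0.052] [556.8  -5.3] [ 47.3 190.5] 86.94 0.1293
T 0.155 101 [ 0.5565 -0.0048  0.1635] [-1.    0.03] [556.3  -5. ] [12.1 45. ] 89.12 0.1639
```

View pics/s1.png

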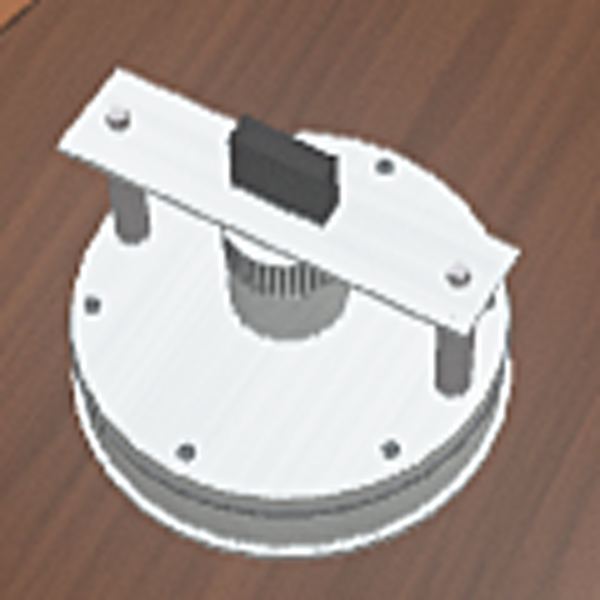

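View pics/t1.png

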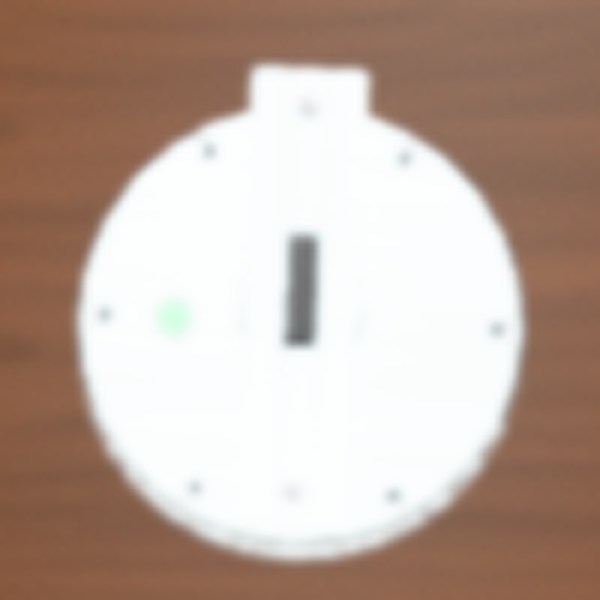

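```bash
python3 - <<'E'
from h import *
S=pickle.load(open("scene0.pkl","rb"));T=pickle.load(open("top0.pkl","rb"))
for n,d in(("S",S),("T",T)):
    C=cloud(d); ok=d["depth"]>0
    print(n,"table z",np.median(C[ok&(abs(C[...,2])<.012)&(C[...,0]>.3)&(C[...,0]<.8)][:,2]))
    # deck circle: gather deck points and fit by min enclosing circle
    g=ok&(abs(C[...,2]-.0495)<.005)&(np.hypot(C[...,0]-.555,C[...,1]+.004)<.11)
    P=C[g][:,:2].astype(np.float32)*1000
    print("deck mec",cv2.minEnclosingCircle(P))
# things map
C=cloud(T);ok=T["depth"]>0
m=((C[...,2]>.004)&ok&(C[...,0]>.15)&(C[...,0]<.95)&(C[...,1]<.6)).astype(np.uint8)
n,l,st,c=cv2.connectedComponentsWithStats(m)
for i in range(1,n):
    if st[i,4]>60:
        P=C[l==i]; print(st[i],P.min(0).round(3),P.max(0).round(3))
E
```

```text
S table z -0.0014800388432113624
deck mec ((553.7830200195312, -2.456749677658081), 95.36327362060547)
T table z 0.0005252364588229859
deck mec ((556.050537109375, -5.120279788970947), 95.38572692871094)
[ 332  123  121   20 1588] [ 0.895 -0.372  0.004] [ 0.95  -0.038  0.058]
[ 578  123   42  297 3815] [ 0.15  -0.753  0.004] [ 0.944 -0.705  0.041]
[ 517  127   45   56 1059] [ 0.777 -0.667  0.004] [ 0.933 -0.544  0.168]
[ 322  150   84   46 2940] [ 0.749 -0.236  0.004] [ 0.874 -0.009  0.051]
[243 164  72  35 859] [0.741 0.014 0.004] [0.84  0.208 0.05 ]
[ 501  191   88   93 5038] [ 0.501 -0.715  0.004] [ 0.751 -0.491  0.063]
[    0   218   109   262 10685] [0.151 0.331 0.004] [0.694 0.6   0.714]
[ 284  218   76   85 4438] [ 0.458 -0.104  0.004] [0.685 0.097 0.171]
[454 232  47  42 628] [ 0.529 -0.475  0.004] [ 0.641 -0.359  0.046]
[146 278  38  34 770] [0.438 0.361 0.004] [0.528 0.464 0.104]
[236 337  74  36 817] [0.277 0.033 0.004] [0.369 0.224 0.05 ]
```

Both cameras agree on the geometry:
- **Heights:** the deck is at 50 mm, the plate top at about 129 mm and the bar top at about 163 mm. All match the spec.
- **Pose:** the bar and gauge centre average (0.555, −0.004), with the plate yawed about −3°.
- **Free table space:** the strip around y = −0.21 is clear.

Moving now.

Call:
servo_tool(
  increments=[
    [[-2, 2.4, 0], [0, 0, -0.1], 1],
    [[-2, 2.4, 0], [0, 0, -0.1], 1],
    [[-2.2, 2.2, 0], [0, 0, -0.1], 1],
    [[-2.4, 2, 0], [0, 0, -0.08], 1],
    [[-3.4, 2, 0], [0, 0, 0], 1],
    [[-3.4, 2, 0], [0, 0, 0], 1],
    [[-3.4, 2, 0], [0, 0, 0], 1],
    [[-3.4, 2, 0], [0, 0, 0], 1],
  ],
  force=40,
)

```text
t: 0.77
tool_pos: [0.399, 0.3192, 0.2263]
eef_rot: [0.712, 0.702, -0.002, -0.002]
contact_force: [0.4, 1.1, -0.0]
finger_gap: 0.0855
```

```bash
cat > st.py <<'E'
from cell import arm
import numpy as np,sys
from scipy.spatial.transform import Rotation as R
s=arm.sense(); r=R.from_quat(s["eef_rot"]); M=r.as_matrix()
print("t",round(s["t"],2),"p",s["tool_pos"].round(4),"yaw",np.degrees(np.arctan2(M[1,0],M[0,0])).round(2),"tz",M[:,2].round(4),"F",s["contact_force"].round(2),"T",s["ft_torque"].round(2),"gap",round(s["finger_gap"],4),"q",s["q"].round(3))
if len(sys.argv)>4:
    tgt=np.array([float(a) for a in sys.argv[1:4]]); y=np.radians(float(sys.argv[4]))
    Rt=np.array([[np.cos(y),np.sin(y),0],[np.sin(y),-np.cos(y),0],[0,0,-1]])
    print("shift cm",(100*M.T@(tgt-s["tool_pos"])).round(2),"rot",R.from_matrix(M.T@Rt).as_rotvec().round(3))
E
python3 st.py .555 -.004 .2 87
```

```text
t 0.77 p [0.399  0.3192 0.2263] yaw 89.16 tz [-5.5e-03 -9.0e-04 -1.0e+00] F [ 0.41  1.1  -0.05] T [-0.03 -0.02  0.  ] gap 0.0855 q [ 0.455  0.384  1.717  0.002  1.046 -1.102]
shift cm [-32.08  16.09   2.57] rot [-0.005  0.001  0.038]
```

Call:
servo_tool(
  increments=[
    [[-3.7, 1.85, 0], [-0.004, 0, 0.02], 1],
    [[-3.7, 1.85, 0], [0, 0, 0.01], 1],
    [[-3.7, 1.85, 0], [0, 0, 0], 1],
    [[-3.7, 1.85, 0], [0, 0, 0], 1],
    [[-3.7, 1.85, 0], [0, 0, 0], 1],
    [[-3.7, 1.85, 0], [0, 0, 0], 1],
    [[-3.7, 1.85, 0], [0, 0, 0], 1],
    [[-3.7, 1.85, 0], [0, 0, 0], 1],
  ],
)

```text
t: 1.43
tool_pos: [0.5324, 0.0135, 0.2244]
eef_rot: [0.723, 0.691, -0.002, -0.002]
contact_force: [0.3, 1.3, 0.4]
finger_gap: 0.0853
```

```bash
python3 st.py .555 -.004 .2 87
```

```text
t 1.43 p [0.5324 0.0135 0.2244] yaw 87.37 tz [-5.1e-03 -4.0e-04 -1.0e+00] F [0.32 1.28 0.43] T [ 0.01 -0.01 -0.01] gap 0.0853 q [-1.840e-01  4.140e-01  1.668e+00 -1.000e-03  1.064e+00 -1.708e+00]
shift cm [-1.64  2.35  2.43] rot [-0.005  0.001  0.006]
```

Call:
servo_tool(
  increments=[
    [[-0.8, 1.2, 0.5], [-0.005, 0, 0.006], 1],
    [[-0.6, 0.8, 0.5], [0, 0, 0], 1],
    [[-0.2, 0.3, 0.5], [0, 0, 0], 1],
    [[0, 0.1, 0.5], [0, 0, 0], 1],
    [[0, 0, 0.5], [0, 0, 0], 1],
    [[0, 0, 0], [0, 0, 0], 1],
    [[0, 0, 0], [0, 0, 0], 1],
    [[0, 0, 0], [0, 0, 0], 1],
  ],
)

```text
t: 2.1
tool_pos: [0.5563, -0.007, 0.1947]
eef_rot: [0.727, 0.687, -0.002, -0.002]
contact_force: [-0.7, -0.8, -0.4]
finger_gap: 0.0855
```

```bash
python3 st.py .555 -.004 .134 87
```

```text
t 2.1 p [ 0.5563 -0.007   0.1947] yaw 86.78 tz [-4.9e-03 -1.0e-04 -1.0e+00] F [-0.66 -0.76 -0.44] T [ 0.01 -0.01 -0.05] gap 0.0855 q [-2.130e-01  4.840e-01  1.641e+00 -1.000e-03  1.021e+00 -1.727e+00]
shift cm [ 0.3  -0.12  6.07] rot [-0.005  0.    -0.004]
```

Call:
servo_tool(
  increments=[
    [[0.2, -0.1, 1.2], [-0.005, 0, 0], 1],
    [[0.1, 0, 1.2], [0, 0, 0], 1],
    [[0, 0, 1.2], [0, 0, 0], 1],
    [[0, 0, 1], [0, 0, 0], 1],
    [[0, 0, 0.8], [0, 0, 0], 1],
    [[0, 0, 0.4], [0, 0, 0], 1],
    [[0, 0, 0], [0, 0, 0], 1],
    [[0, 0, 0], [0, 0, 0], 1],
  ],
)

```text
t: 2.77
tool_pos: [0.5552, 0.0016, 0.1371]
eef_rot: [0.724, 0.69, 0.002, 0.002]
contact_force: [-0.7, 1.1, -0.1]
finger_gap: 0.0853
```

```bash
python3 st.py .555 -.004 .136 87; python3 - <<'E'
from h import *
from cell import arm
d=arm.snapshot("scene"); crop(d,"s2.png",240,150,380,270,5)
E
```

```text
t 2.77 p [0.5552 0.0016 0.1371] yaw 87.27 tz [ 4.8e-03 -7.0e-04 -1.0e+00] F [-0.72  1.08 -0.13] T [0.   0.05 0.05] gap 0.0853 q [-0.199  0.563  1.7    0.     0.874 -1.722]
shift cm [-0.56  0.01  0.11] rot [0.005 0.    0.005]
```

View pics/s2.png

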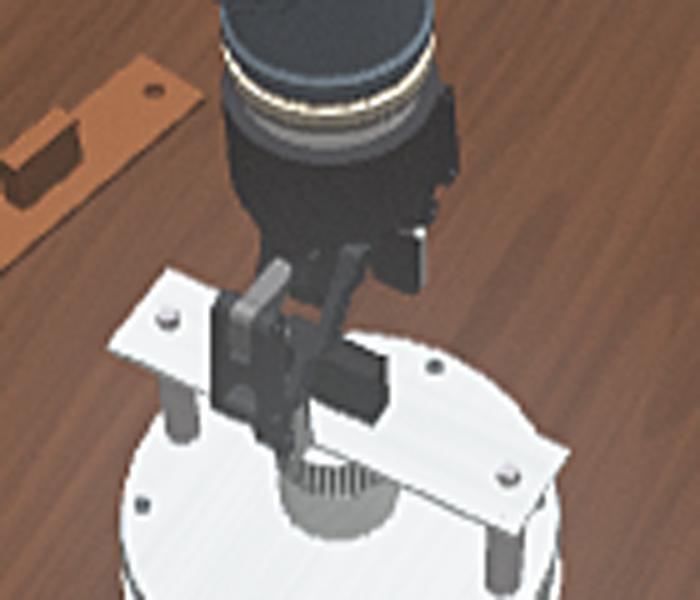

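The jaws straddle the bar with the fingertips above the plate (around pixel (300,370) in the crop). I'll centre in y and close.

Call:
servo_tool(
  increments=[
    [[-0.4, 0, 0], [0, 0, 0], 1],
    [[0, 0, 0], [0, 0, 0], 1],
    [[0, 0, 0], [0, 0, 0], 1],
    [[0, 0, 0], [0, 0, 0], 0.6],
    [[0, 0, 0], [0, 0, 0], 0.5],
    [[0, 0, 0], [0, 0, 0], 0.4],
    [[0, 0, 0], [0, 0, 0], 0.3],
    [[0, 0, 0], [0, 0, 0], 0.3],
  ],
  force=30,
)

```text
t: 3.48
tool_pos: [0.5568, -0.0038, 0.1396]
eef_rot: [0.724, 0.69, 0.003, 0.004]
contact_force: [0.3, -0.3, -0.4]
finger_gap: 0.0263
```

```bash
python3 st.py .555 -.004 .136 87
```

```text
t 3.48 p [ 0.5568 -0.0038  0.1396] yaw 87.21 tz [ 0.0101 -0.0018 -0.9999] F [ 0.3  -0.34 -0.45] T [-0.02  0.05 -0.  ] gap 0.0263 q [-0.208  0.559  1.698  0.     0.874 -1.73 ]
shift cm [-0.02 -0.18  0.36] rot [0.01  0.001 0.004]
```

Call:
servo_tool(
  increments=[
    [[0, -0.1, 0.3], [0.006, 0, 0], 0.3],
    [[0, 0, 0], [0, 0, 0], 0.3],
    [[0, 0, 0], [0, 0, 0], 0.2],
    [[0, 0, 0], [0, 0, 0], 0],
    [[0, 0, 0], [0, 0, 0], 0],
    [[0, 0, 0], [0, 0, 0], 0],
    [[0, 0, 0], [0, 0, 0], 0],
    [[0, 0, 0], [0, 0, 0], 0],
  ],
  force=40,
)

```text
t: 4.15
tool_pos: [0.5558, -0.003, 0.1364]
eef_rot: [0.725, 0.689, 0.001, 0.001]
contact_force: [-0.3, 0.2, 0.6]
finger_gap: 0.0128
```

```bash
python3 st.py .555 -.004 .136 87
```

```text
t 4.15 p [ 0.5558 -0.003   0.1364] yaw 87.13 tz [ 3.6e-03 -3.0e-04 -1.0e+00] F [-0.29  0.16  0.59] T [ 0.11 -0.07 -0.02] gap 0.0128 q [-2.070e-01  5.650e-01  1.698e+00  1.000e-03  8.750e-01 -1.728e+00]
shift cm [-0.11 -0.07  0.04] rot [0.004 0.    0.002]
```

Gripped, with the gap at about 13 mm on a 14 mm bar. Lifting straight up.

Call:
servo_tool(
  increments=[
    [[0, 0, -0.4], [0, 0, 0], 0],
    [[0, 0, -0.6], [0, 0, 0], 0],
    [[0, 0, -0.8], [0, 0, 0], 0],
    [[0, 0, -1], [0, 0, 0], 0],
    [[0, 0, -1], [0, 0, 0], 0],
    [[0, 0, -1], [0, 0, 0], 0],
    [[0, 0, -0.6], [0, 0, 0], 0],
    [[0, 0, 0], [0, 0, 0], 0],
  ],
)

```text
t: 4.82
tool_pos: [0.5544, -0.0036, 0.1954]
eef_rot: [0.724, 0.69, -0.0, 0.001]
contact_force: [-0.2, -0.0, -1.3]
finger_gap: 0.0135
```

```bash
python3 st.py .56 -.21 .18 87; python3 - <<'E'
from h import *
from cell import arm
d=arm.snapshot("scene"); crop(d,"s3.png",240,120,380,270,4)
E
```

```text
t 4.82 p [ 0.5544 -0.0036  0.1954] yaw 87.24 tz [ 9.0e-04 -1.8e-03 -1.0e+00] F [-0.15 -0.05 -1.27] T [ 0.05 -0.01 -0.02] gap 0.0135 q [-0.207  0.479  1.65  -0.002  1.012 -1.729]
shift cm [-20.59   1.55   1.58] rot [0.001 0.002 0.004]
```

View pics/s3.png

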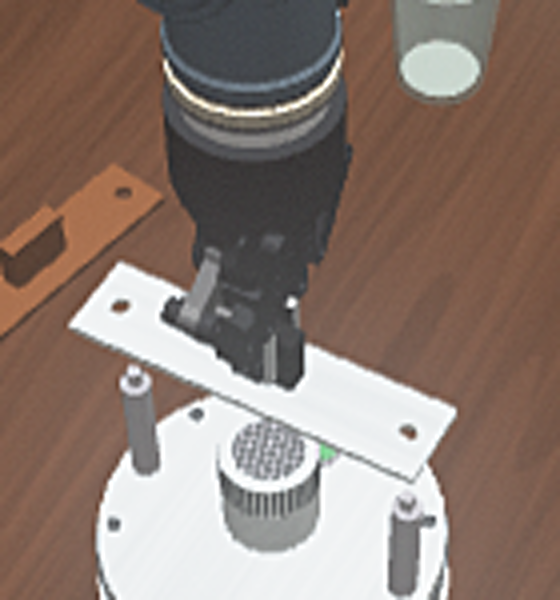

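The cover is off and level, clear of both posts (pins at (135,375) and (405,500) in the crop). Carrying it right.

Call:
servo_tool(
  increments=[
    [[-1.5, 0.1, 0], [0, 0, 0], 0],
    [[-3, 0.2, 0], [0, 0, 0], 0],
    [[-3.2, 0.2, 0], [0, 0, 0], 0],
    [[-3.2, 0.2, 0], [0, 0, 0], 0],
    [[-3.2, 0.2, 0], [0, 0, 0], 0],
    [[-3, 0.2, 0], [0, 0, 0], 0],
    [[-2, 0.2, 0], [0, 0, 0], 0],
    [[-0.8, 0, 0], [0, 0, 0], 0],
  ],
)

```text
t: 5.53
tool_pos: [0.5553, -0.2072, 0.1926]
eef_rot: [0.721, 0.693, -0.002, -0.002]
contact_force: [-0.0, -0.5, -2.1]
finger_gap: 0.0135
```

```bash
python3 st.py .56 -.21 .022 87
```

```text
t 5.53 p [ 0.5553 -0.2072  0.1926] yaw 87.73 tz [-5.6e-03  7.0e-04 -1.0e+00] F [-0.   -0.5  -2.13] T [-0.02 -0.01  0.01] gap 0.0135 q [-0.544  0.532  1.551 -0.003  1.063 -2.074]
shift cm [-0.27  0.58 17.06] rot [-0.006 -0.     0.013]
```

Call:
servo_tool(
  increments=[
    [[0, 0.2, 1.5], [-0.004, 0, 0], 0],
    [[0, 0.1, 2.4], [0, 0, 0], 0],
    [[0, 0, 2.8], [0, 0, 0], 0],
    [[0, 0, 2.8], [0, 0, 0], 0],
    [[0, 0, 2.6], [0, 0, 0], 0],
    [[0, 0, 2], [0, 0, 0], 0],
    [[0, 0, 1], [0, 0, 0], 0],
    [[0, 0, 0], [0, 0, 0], 0],
  ],
)

```text
t: 6.2
tool_pos: [0.5582, -0.2074, 0.0357]
eef_rot: [0.722, 0.692, 0.0, -0.001]
contact_force: [-0.6, 0.6, -1.9]
finger_gap: 0.0133
```

```bash
python3 st.py .556 -.21 .0125 87
```

```text
t 6.2 p [ 0.5582 -0.2074  0.0357] yaw 87.52 tz [-0.001   0.0016 -1.    ] F [-0.62  0.64 -1.85] T [-0.04  0.05 -0.01] gap 0.0133 q [-5.440e-01  7.630e-01  1.641e+00  1.000e-03  7.390e-01 -2.072e+00]
shift cm [-0.27 -0.2   2.32] rot [-0.001 -0.002  0.009]
```

Call:
servo_tool(
  increments=[
    [[0, 0, 0.6], [0, 0, 0], 0],
    [[0, 0, 0.6], [0, 0, 0], 0],
    [[0, 0, 0.4], [0, 0, 0], 0],
    [[0, 0, 0.3], [0, 0, 0], 0],
    [[0, 0, 0.2], [0, 0, 0], 0],
    [[0, 0, 0.1], [0, 0, 0], 0],
    [[0, 0, 0], [0, 0, 0], 0],
    [[0, 0, 0], [0, 0, 0], 0],
  ],
)

```text
t: 6.87
tool_pos: [0.5614, -0.2079, 0.0164]
eef_rot: [0.722, 0.692, 0.001, 0.003]
contact_force: [-0.8, -0.6, -1.8]
finger_gap: 0.0132
```

```bash
python3 st.py .556 -.21 .0125 87
```

```text
t 6.87 p [ 0.5614 -0.2079  0.0164] yaw 87.6 tz [ 0.0061 -0.0024 -1.    ] F [-0.81 -0.63 -1.8 ] T [ 0.01 -0.04 -0.07] gap 0.0132 q [-5.420e-01  7.960e-01  1.643e+00  2.000e-03  6.970e-01 -2.072e+00]
shift cm [-0.23 -0.54  0.39] rot [0.006 0.002 0.01 ]
```

Call:
servo_tool(
  increments=[
    [[0, 0, 0.15], [0.004, 0, 0], 0],
    [[0, 0, 0.1], [0, 0, 0], 0],
    [[0, 0, 0.1], [0, 0, 0], 0],
    [[0, 0, 0.1], [0, 0, 0], 0],
    [[0, 0, 0.1], [0, 0, 0], 0],
    [[0, 0, 0.05], [0, 0, 0], 0],
    [[0, 0, 0.0], [0, 0, 0], 0],
    [[0, 0, 0], [0, 0, 0], 0],
  ],
)

```text
t: 7.53
tool_pos: [0.5624, -0.2086, 0.0125]
eef_rot: [0.722, 0.692, 0.0, 0.003]
contact_force: [-0.6, 0.0, -1.9]
finger_gap: 0.0129
```

```bash
python3 st.py .556 -.21 .0125 87
```

```text
t 7.53 p [ 0.5624 -0.2086  0.0125] yaw 87.6 tz [ 0.0042 -0.004  -1.    ] F [-0.6   0.   -1.89] T [ 0.04  0.01 -0.06] gap 0.0129 q [-5.410e-01  8.030e-01  1.639e+00 -2.000e-03  6.930e-01 -2.068e+00]
shift cm [-0.17 -0.63 -0.  ] rot [0.004 0.004 0.011]
```

Call:
servo_tool(
  increments=[
    [[0, 0, 0.1], [0, 0, 0], 0],
    [[0, 0, 0.1], [0, 0, 0], 0],
    [[0, 0, 0.05], [0, 0, 0], 0],
    [[0, 0, 0.05], [0, 0, 0], 0],
    [[0, 0, 0.05], [0, 0, 0], 0],
    [[0, 0, 0.05], [0, 0, 0], 0],
    [[0, 0, 0.05], [0, 0, 0], 0],
    [[0, 0, 0], [0, 0, 0], 0],
  ],
)

```text
t: 8.2
tool_pos: [0.5624, -0.2085, 0.0124]
eef_rot: [0.722, 0.692, -0.0, 0.003]
contact_force: [-0.4, 0.6, -0.3]
finger_gap: 0.013
```

```bash
python3 st.py .556 -.21 .0125 87; python3 - <<'E'
from h import *
from cell import arm
d=arm.snapshot("scene"); crop(d,"s4.png",240,200,440,350,4)
E
```

```text
t 8.2 p [ 0.5624 -0.2085  0.0124] yaw 87.63 tz [ 0.0045 -0.0048 -1.    ] F [-0.44  0.56 -0.33] T [-0.01  0.08 -0.07] gap 0.013 q [-0.54   0.803  1.64  -0.003  0.692 -2.068]
shift cm [-0.17 -0.63 -0.01] rot [0.005 0.005 0.011]
```

View pics/s4.png

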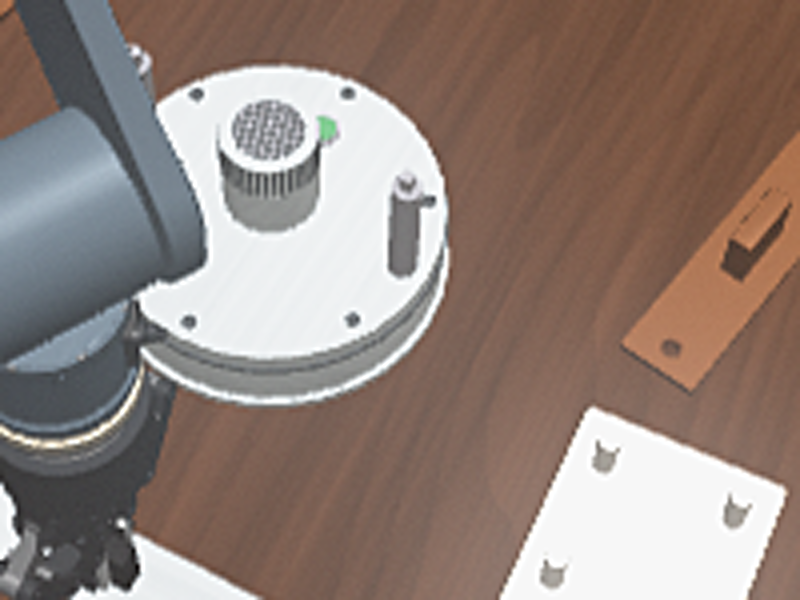

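It's on the table: the hanging weight has gone from the wrist force and the height is as predicted. Releasing.

Call:
servo_tool(
  increments=[
    [[0, 0, 0], [0, 0, 0], 0.4],
    [[0, 0, 0], [0, 0, 0], 0.6],
    [[0, 0, 0], [0, 0, 0], 0.8],
    [[0, 0, 0], [0, 0, 0], 0.8],
    [[0, 0, 0], [0, 0, 0], 0.8],
    [[0, 0, -0.5], [0, 0, 0], 0.8],
    [[0, 0, -1], [0, 0, 0], 0.8],
    [[0, 0, -1.5], [0, 0, 0], 0.8],
  ],
)

```text
t: 8.92
tool_pos: [0.5609, -0.2077, 0.0396]
eef_rot: [0.722, 0.692, -0.001, 0.001]
contact_force: [0.5, 0.9, 0.6]
finger_gap: 0.0684
```

```bash
python3 st.py .555 -.21 .2 87
```

```text
t 8.92 p [ 0.5609 -0.2077  0.0396] yaw 87.61 tz [-2.0e-04 -1.6e-03 -1.0e+00] F [0.45 0.85 0.61] T [ 0.02 -0.01 -0.01] gap 0.0684 q [-5.410e-01  7.590e-01  1.634e+00 -2.000e-03  7.480e-01 -2.068e+00]
shift cm [ -0.28  -0.58 -16.04] rot [-0.     0.002  0.011]
```

Call:
servo_tool(
  increments=[
    [[0, 0, -2], [0, 0, 0], 1],
    [[0, 0, -3], [0, 0, 0], 1],
    [[0, 0, -3], [0, 0, 0], 1],
    [[0, 0, -3], [0, 0, 0], 1],
    [[0, 0, -3], [0, 0, 0], 1],
    [[1, 0, -2], [0, 0, 0], 1],
    [[2, 0, -0.5], [0, 0, 0], 1],
    [[3, 0, 0], [0, 0, 0], 1],
  ],
)

```text
t: 9.58
tool_pos: [0.5654, -0.1522, 0.2226]
eef_rot: [0.724, 0.69, 0.001, 0.007]
contact_force: [0.1, 0.9, -0.9]
finger_gap: 0.0855
```

```bash
python3 st.py .555 -.004 .2 87; python3 - <<'E'
from h import *
from cell import arm
for n in("scene","top"):
    d=arm.snapshot(n); pickle.dump(d,open(n+"5.pkl","wb"))
    C=cloud(d);ok=d["depth"]>0
    m=ok&(C[...,2]>.112)&(C[...,2]<.122)&(np.hypot(C[...,0]-.555,C[...,1]+.004)<.045)
    P=C[m]; print(n,len(P)); 
    if len(P)>10: print(cv2.minEnclosingCircle(P[:,:2].astype(np.float32)*1000),np.median(P[:,2]))
    crop(d,n+"5.png",200,190,400,340,4) if n=="scene" else crop(d,n+"5.png",260,200,420,320,5)
E
```

```text
t 9.58 p [ 0.5654 -0.1522  0.2226] yaw 87.21 tz [ 0.0114 -0.0096 -0.9999] F [ 0.13  0.89 -0.92] T [-0.01 -0.   -0.02] gap 0.0855 q [-0.452  0.479  1.554 -0.004  1.094 -1.972]
shift cm [14.78 -1.78  2.11] rot [0.012 0.009 0.004]
scene 449
((553.0025634765625, -1.4415476322174072), 27.633665084838867) 0.11659052629093722
top 287
((556.1675415039062, -4.756068229675293), 26.37065315246582) 0.11798227362535867
```

View pics/scene5.png

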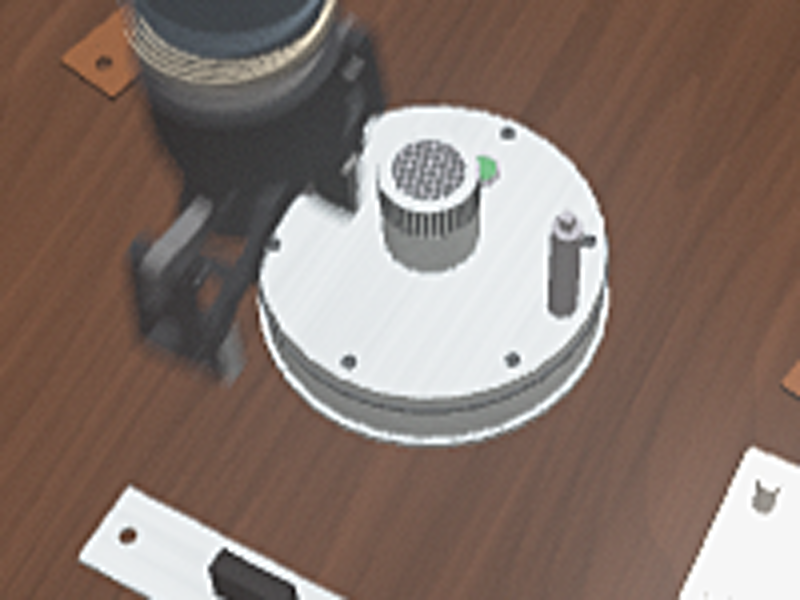

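View pics/top5.png

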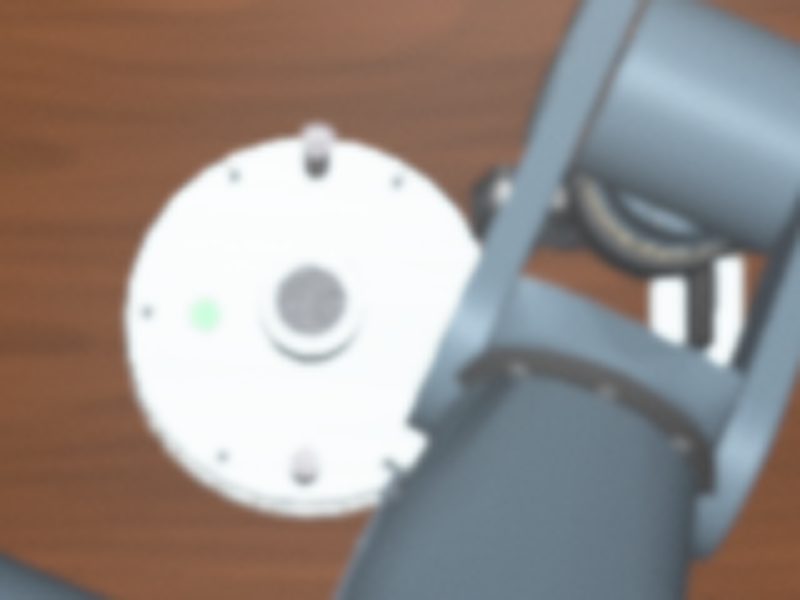

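The plate lies flat with its bar up on the table. The collar head is at about (0.5545, −0.0035) with its top at 117–118 mm, as specified. A small green bubble level sits on the deck, so I'll check its height while approaching.

```bash
python3 - <<'E'
from h import *
for n,u,v in(("top5.pkl",301,263),("scene5.pkl",321.5,232)):
    d=pickle.load(open(n,"rb"))
    for du in(-1,0,1): print(atd(d,u+du,v).round(4))
T=pickle.load(open("scene5.pkl","rb"));C=cloud(T)
m=(C[...,2]>.053)&(C[...,2]<.08)&(abs(C[...,0]-.555)<.03)&(C[...,1]>.03)&(C[...,1]<.08);P=C[m];print(len(P),P.min(0) if len(P) else 0,P.max(0) if len(P) else 0)
E
```

```text
[0.5572 0.0527 0.0514]
[0.557  0.05   0.0533]
[0.5572 0.0475 0.0515]
[0.5576 0.0529 0.0525]
[0.56   0.0529 0.0539]
[0.562  0.0539 0.0539]
4 [0.55204832 0.05342275 0.05311961] [0.58498399 0.07490371 0.05578198]
```

Call:
servo_tool(
  increments=[
    [[2.5, 0, 0.3], [0.008, 0.008, 0], 1],
    [[3, -0.2, 0.3], [0, 0, 0], 1],
    [[3, -0.2, 0.3], [0, 0, 0], 1],
    [[2.5, -0.2, 0.3], [0, 0, 0], 1],
    [[1.5, -0.2, 0.3], [0, 0, 0], 1],
    [[0.6, 0, 0.2], [0, 0, 0], 1],
    [[0, 0, 0], [0, 0, 0], 1],
    [[0, 0, 0], [0, 0, 0], 1],
  ],
)

```text
t: 10.35
tool_pos: [0.5613, -0.0134, 0.2084]
eef_rot: [0.722, 0.692, 0.001, 0.002]
contact_force: [0.5, -0.4, -0.3]
finger_gap: 0.0854
```

```bash
python3 st.py .5545 -.0035 .084 87
```

```text
t 10.35 p [ 0.5613 -0.0134  0.2084] yaw 87.6 tz [ 0.005  -0.0021 -1.    ] F [ 0.48 -0.4  -0.29] T [ 0.04  0.04 -0.  ] gap 0.0854 q [-2.220e-01  4.690e-01  1.622e+00 -1.000e-03  1.045e+00 -1.751e+00]
shift cm [ 0.98 -0.78 12.43] rot [0.005 0.002 0.011]
```

Call:
servo_tool(
  increments=[
    [[0.6, -0.5, 0.6], [0.004, 0.002, 0.005], 1],
    [[0.2, -0.2, 1], [0, 0, 0], 1],
    [[0, 0, 1], [0, 0, 0], 1],
    [[0, 0, 1.2], [0, 0, 0], 1],
    [[0, 0, 1.2], [0, 0, 0], 1],
    [[0, 0, 1.2], [0, 0, 0], 1],
    [[0, 0, 0.5], [0, 0, 0], 1],
    [[0, 0, 0], [0, 0, 0], 1],
  ],
)

```text
t: 11.02
tool_pos: [0.5554, -0.0122, 0.1371]
eef_rot: [0.727, 0.686, 0.0, 0.002]
contact_force: [0.4, 0.3, 0.1]
finger_gap: 0.0854
```

```bash
python3 st.py .5545 -.0035 .084 87
```

```text
t 11.02 p [ 0.5554 -0.0122  0.1371] yaw 86.69 tz [ 0.0028 -0.0019 -1.    ] F [0.42 0.35 0.13] T [ 0.03 -0.01 -0.02] gap 0.0854 q [-0.222  0.564  1.698 -0.002  0.877 -1.734]
shift cm [ 0.88 -0.16  5.31] rot [ 0.003  0.002 -0.005]
```

Call:
servo_tool(
  increments=[
    [[0.5, -0.1, 0], [0, 0, 0], 1],
    [[0.3, 0, 0], [0, 0, 0], 1],
    [[0, 0, 0], [0, 0, 0], 1],
    [[0, 0, 1], [0, 0, 0], 1],
    [[0, 0, 1], [0, 0, 0], 1],
    [[0, 0, 1], [0, 0, 0], 1],
    [[0, 0, 0], [0, 0, 0], 1],
    [[0, 0, 0], [0, 0, 0], 1],
  ],
)

```text
t: 11.68
tool_pos: [0.5565, -0.0045, 0.1055]
eef_rot: [0.728, 0.686, 0.001, 0.003]
contact_force: [0.0, -0.1, -0.4]
finger_gap: 0.0854
```

```bash
python3 st.py .5545 -.0035 .084 87
```

```text
t 11.68 p [ 0.5565 -0.0045  0.1055] yaw 86.61 tz [ 0.0064 -0.0027 -1.    ] F [ 0.04 -0.12 -0.43] T [ 0.05 -0.02  0.02] gap 0.0854 q [-0.208  0.613  1.719 -0.002  0.803 -1.718]
shift cm [ 0.09 -0.22  2.15] rot [ 0.007  0.002 -0.007]
```

Call:
servo_tool(
  increments=[
    [[0.1, -0.2, 0.7], [0.005, 0.002, 0], 1],
    [[0, -0.05, 0.7], [0, 0, 0], 1],
    [[0, 0, 0.6], [0, 0, 0], 1],
    [[0, 0, 0.2], [0, 0, 0], 1],
    [[0, 0, 0], [0, 0, 0], 1],
    [[0, 0, 0], [0, 0, 0], 0.9],
    [[0, 0, 0], [0, 0, 0], 0.85],
    [[0, 0, 0], [0, 0, 0], 0.8],
  ],
  force=40,
)

```text
t: 12.35
tool_pos: [0.5537, -0.0033, 0.0805]
eef_rot: [0.728, 0.686, -0.0, -0.0]
contact_force: [-0.2, -0.4, 0.4]
finger_gap: 0.0684
```

```bash
python3 st.py .5545 -.0035 .084 87; python3 - <<'E'
from h import *
from cell import arm
d=arm.snapshot("scene"); crop(d,"s6.png",240,170,380,290,5)
E
```

```text
t 12.35 p [ 0.5537 -0.0033  0.0805] yaw 86.6 tz [-1.e-04  0.e+00 -1.e+00] F [-0.17 -0.4   0.43] T [-0.04  0.01 -0.01] gap 0.0684 q [-0.208  0.654  1.734 -0.     0.754 -1.719]
shift cm [-0.02  0.09 -0.35] rot [-0.    -0.    -0.007]
```

View pics/s6.png

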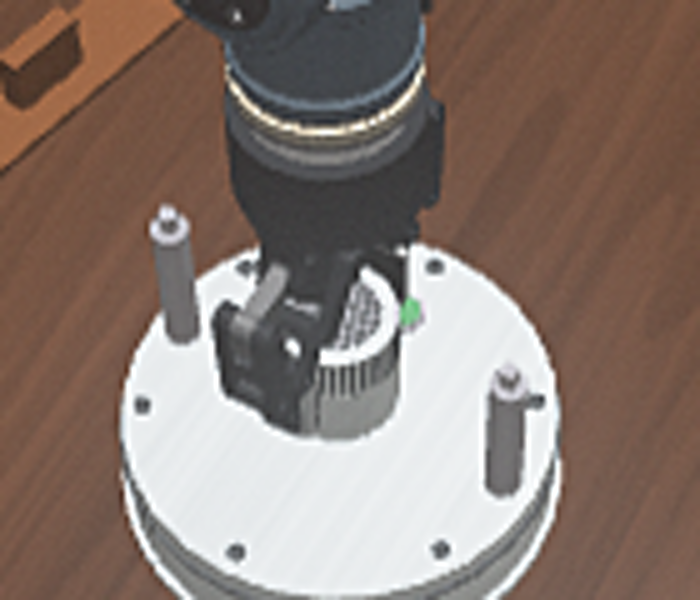

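The jaws straddle the collar head well, with the post clear. Closing.

Call:
servo_tool(
  increments=[
    [[0, 0, 0], [0, 0, 0], 0.7],
    [[0, 0, 0], [0, 0, 0], 0.65],
    [[0, 0, 0], [0, 0, 0], 0.6],
    [[0, 0, 0], [0, 0, 0], 0.55],
    [[0, 0, 0], [0, 0, 0], 0.5],
    [[0, 0, 0], [0, 0, 0], 0.45],
    [[0, 0, 0], [0, 0, 0], 0.4],
    [[0, 0, 0], [0, 0, 0], 0.4],
  ],
  force=40,
)

```text
t: 13.07
tool_pos: [0.5542, -0.0029, 0.0817]
eef_rot: [0.728, 0.686, 0.001, 0.001]
contact_force: [0.1, 0.3, 0.3]
finger_gap: 0.0514
```

```bash
python3 st.py .5545 -.0035 .084 87
```

```text
t 13.07 p [ 0.5542 -0.0029  0.0817] yaw 86.6 tz [ 2.e-03  3.e-04 -1.e+00] F [0.14 0.3  0.33] T [ 0.16 -0.04  0.01] gap 0.0514 q [-2.070e-01  6.520e-01  1.734e+00  1.000e-03  7.540e-01 -1.719e+00]
shift cm [-0.06  0.03 -0.23] rot [ 0.002 -0.    -0.007]
```

Gripped at 51 mm. Now turning clockwise, which is positive about tool z, with a light downward bias.

Call:
servo_tool(
  increments=[
    [[0, 0, 0.05], [0, 0, 0.04], 0.4],
    [[0, 0, 0.05], [0, 0, 0.04], 0.4],
    [[0, 0, 0.05], [0, 0, 0.04], 0.4],
    [[0, 0, 0.05], [0, 0, 0.04], 0.4],
    [[0, 0, 0.05], [0, 0, 0.04], 0.4],
    [[0, 0, 0.1], [0, 0, 0], 0.4],
    [[0, 0, 0.1], [0, 0, 0], 0.4],
    [[0, 0, 0.1], [0, 0, 0], 0.4],
  ],
  force=50,
)

```text
t: 13.73
tool_pos: [0.5543, -0.0033, 0.0815]
eef_rot: [0.795, 0.607, 0.001, 0.001]
contact_force: [-2.0, 1.1, 7.7]
finger_gap: 0.0507
```

```bash
python3 st.py .5545 -.0035 .084 87
```

```text
t 13.73 p [ 0.5543 -0.0033  0.0815] yaw 74.76 tz [ 0.003  -0.0012 -1.    ] F [-1.99  1.06  7.72] T [ 0.17  0.42 -0.06] gap 0.0507 q [-2.070e-01  6.520e-01  1.734e+00 -1.000e-03  7.520e-01 -1.512e+00]
shift cm [-0.01  0.02 -0.25] rot [ 0.003  0.001 -0.214]
```

Call:
servo_tool(
  increments=[
    [[0, 0, 0.05], [0, 0, 0.04], 0.4],
    [[0, 0, 0.05], [0, 0, 0.04], 0.4],
    [[0, 0, 0.05], [0, 0, 0.04], 0.4],
    [[0, 0, 0.05], [0, 0, 0.04], 0.4],
    [[0, 0, 0.05], [0, 0, 0.04], 0.4],
    [[0, 0, 0.1], [0, 0, 0], 0.4],
    [[0, 0, 0.1], [0, 0, 0], 0.4],
    [[0, 0, 0.1], [0, 0, 0], 0.4],
  ],
)

```text
t: 14.4
tool_pos: [0.5539, -0.0037, 0.0815]
eef_rot: [0.852, 0.523, 0.001, 0.002]
contact_force: [-0.8, 0.2, 8.8]
finger_gap: 0.0512
```

```bash
python3 st.py .5545 -.0035 .084 87
```

```text
t 14.4 p [ 0.5539 -0.0037  0.0815] yaw 63.09 tz [ 0.0037 -0.0024 -1.    ] F [-0.82  0.25  8.77] T [ 0.14  0.37 -0.03] gap 0.0512 q [-0.208  0.651  1.736 -0.002  0.75  -1.307]
shift cm [ 0.04  0.05 -0.25] rot [ 0.004  0.001 -0.417]
```

Call:
servo_tool(
  increments=[
    [[0, 0, 0.05], [0, 0, 0.04], 0.4],
    [[0, 0, 0.05], [0, 0, 0.04], 0.4],
    [[0, 0, 0.05], [0, 0, 0.04], 0.4],
    [[0, 0, 0.05], [0, 0, 0.04], 0.4],
    [[0, 0, 0.05], [0, 0, 0.02], 0.4],
    [[0, 0, 0.1], [0, 0, 0], 0.4],
    [[0, 0, 0.1], [0, 0, 0], 0.4],
    [[0, 0, 0.1], [0, 0, 0], 0.4],
  ],
)

```text
t: 15.07
tool_pos: [0.5535, -0.0039, 0.0814]
eef_rot: [0.896, 0.444, 0.001, 0.003]
contact_force: [-2.5, 0.9, 8.4]
finger_gap: 0.0511
```

```bash
python3 st.py .5545 -.0035 .084 87
```

```text
t 15.07 p [ 0.5535 -0.0039  0.0814] yaw 52.74 tz [ 0.0044 -0.0036 -1.    ] F [-2.55  0.95  8.35] T [ 0.2   0.42 -0.03] gap 0.0511 q [-0.208  0.651  1.738 -0.004  0.748 -1.125]
shift cm [ 0.09  0.06 -0.26] rot [ 0.005  0.002 -0.598]
```

Call:
servo_tool(
  increments=[
    [[0.05, 0.05, 0.05], [0.004, 0.001, 0.04], 0.4],
    [[0, 0, 0.05], [0, 0, 0.04], 0.4],
    [[0, 0, 0.05], [0, 0, 0.04], 0.4],
    [[0, 0, 0.05], [0, 0, 0.04], 0.4],
    [[0, 0, 0.05], [0, 0, 0.02], 0.4],
    [[0, 0, 0.1], [0, 0, 0], 0.4],
    [[0, 0, 0.1], [0, 0, 0], 0.4],
    [[0, 0, 0.1], [0, 0, 0], 0.4],
  ],
)

```text
t: 15.73
tool_pos: [0.5536, -0.0042, 0.0808]
eef_rot: [0.932, 0.361, 0.0, 0.001]
contact_force: [-2.3, 1.1, 9.8]
finger_gap: 0.0509
```

```bash
python3 st.py .5545 -.0035 .084 87
```

```text
t 15.73 p [ 0.5536 -0.0042  0.0808] yaw 42.38 tz [ 0.0015 -0.0015 -1.    ] F [-2.25  1.13  9.8 ] T [ 0.24  0.55 -0.01] gap 0.0509 q [-0.209  0.653  1.735 -0.002  0.752 -0.947]
shift cm [ 0.11  0.01 -0.32] rot [ 0.002  0.001 -0.779]
```

Call:
servo_tool(
  increments=[
    [[0, 0, 0.05], [0, 0, 0.04], 0.4],
    [[0, 0, 0.05], [0, 0, 0.04], 0.4],
    [[0, 0, 0.05], [0, 0, 0.04], 0.4],
    [[0, 0, 0.05], [0, 0, 0.04], 0.4],
    [[0, 0, 0.05], [0, 0, 0.02], 0.4],
    [[0, 0, 0.1], [0, 0, 0], 0.4],
    [[0, 0, 0.1], [0, 0, 0], 0.4],
    [[0, 0, 0.1], [0, 0, 0], 0.4],
  ],
)

```text
t: 16.4
tool_pos: [0.5534, -0.0042, 0.0757]
eef_rot: [0.962, 0.275, 0.001, 0.001]
contact_force: [-0.9, 0.1, 4.0]
finger_gap: 0.0509
```

```bash
python3 st.py .5545 -.0035 .084 87
```

```text
t 16.4 p [ 0.5534 -0.0042  0.0757] yaw 31.9 tz [ 0.0015 -0.0013 -1.    ] F [-0.93  0.05  3.96] T [ 0.06  0.18 -0.03] gap 0.0509 q [-2.090e-01  6.610e-01  1.738e+00 -1.000e-03  7.400e-01 -7.650e-01]
shift cm [ 0.14 -0.   -0.83] rot [ 0.002  0.    -0.962]
```

It dropped 5 mm, so the keyways are engaged. Pushing home with a firmer grip.

Call:
servo_tool(
  increments=[
    [[0.05, 0, 0.15], [0, 0, 0], 0.4],
    [[0, 0, 0.15], [0, 0, 0], 0.4],
    [[0, 0, 0.15], [0, 0, 0], 0.4],
    [[0, 0, 0.15], [0, 0, 0], 0.4],
    [[0, 0, 0.15], [0, 0, 0], 0.4],
    [[0, 0, 0.15], [0, 0, 0], 0.4],
    [[0, 0, 0.15], [0, 0, 0], 0.4],
    [[0, 0, 0.15], [0, 0, 0], 0.4],
  ],
  force=70,
)

```text
t: 17.07
tool_pos: [0.5534, -0.0042, 0.0719]
eef_rot: [0.961, 0.276, 0.001, 0.001]
contact_force: [-3.4, -0.1, 14.4]
finger_gap: 0.051
```

```bash
python3 st.py .5545 -.0035 .071 32
```

```text
t 17.07 p [ 0.5534 -0.0042  0.0719] yaw 32.02 tz [ 0.0026 -0.0023 -1.    ] F [-3.37 -0.13 14.45] T [ 0.03  0.79 -0.1 ] gap 0.051 q [-0.209  0.668  1.741 -0.003  0.73  -0.766]
shift cm [ 0.13 -0.01  0.09] rot [ 0.003 -0.001  0.   ]
```

Call:
servo_tool(
  increments=[
    [[0.05, 0, 0.2], [0.003, 0, 0], 0.4],
    [[0, 0, 0.25], [0, 0, 0], 0.4],
    [[0, 0, 0.25], [0, 0, 0], 0.4],
    [[0, 0, 0.25], [0, 0, 0], 0.4],
    [[0, 0, 0.25], [0, 0, 0], 0.4],
    [[0, 0, 0.25], [0, 0, 0], 0.4],
    [[0, 0, 0.25], [0, 0, 0], 0.4],
    [[0, 0, 0.25], [0, 0, 0], 0.4],
  ],
)

```text
t: 17.73
tool_pos: [0.5534, -0.0043, 0.0719]
eef_rot: [0.961, 0.276, 0.002, 0.002]
contact_force: [-4.6, 0.9, 21.9]
finger_gap: 0.0505
```

```bash
python3 st.py .5545 -.0035 .071 32;python3 - <<'E'
from h import *
from cell import arm
d=arm.snapshot("scene"); pickle.dump(d,open("scene7.pkl","wb")); crop(d,"s7.png",265,190,365,265,8)
C=cloud(d);m=(C[...,2]>.09)&(C[...,2]<.125)&(np.hypot(C[...,0]-.5535,C[...,1]+.002)<.016);print(np.percentile(C[m][:,2],[5,25,50,75,95]))
E
```

```text
t 17.73 p [ 0.5534 -0.0043  0.0719] yaw 32.06 tz [ 0.0051 -0.0022 -1.    ] F [-4.6   0.92 21.9 ] T [ 0.    1.23 -0.15] gap 0.0505 q [-0.209  0.667  1.743 -0.002  0.727 -0.767]
shift cm [ 0.13 -0.01  0.09] rot [ 0.005 -0.003  0.001]
[0.10488644 0.10620839 0.10706067 0.10805436 0.10945908]
```

View pics/s7.png

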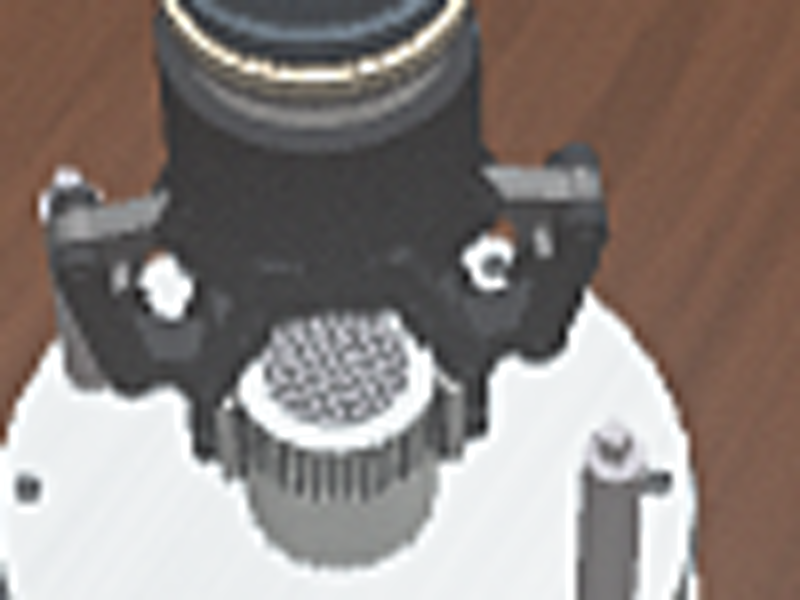

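```bash
python3 - <<'E'
from h import *
for n in("scene5.pkl","scene7.pkl"):
    d=pickle.load(open(n,"rb"));C=cloud(d)
    m=(C[...,2]>.09)&(C[...,2]<.125)&(np.hypot(C[...,0]-.5535,C[...,1]+.008)<.015);P=C[m]
    k=(abs(C[...,2]-.0485)<.005)&(np.hypot(C[...,0]-.554,C[...,1]+.003)<.09)&(C[...,1]<-.045);D=C[k]
    A=lambda Q:np.linalg.lstsq(np.c_[Q[:,0]-.5535,Q[:,1]+.008,np.ones(len(Q))],Q[:,2],rcond=None)[0].round(4)
    print(n,len(P),"head",A(P),P[:,2].std(),"deck",A(D))
E
```

```text
scene5.pkl 139 head [0.0065 0.0426 0.1172] 0.0015505011689491846 deck [ 0.0003 -0.0036  0.0482]
scene7.pkl 137 head [ 0.0058 -0.0107  0.1072] 0.001547820710648359 deck [0.001  0.0004 0.0484]
```

Call:
servo_tool(
  increments=[
    [[0.05, 0, 0.15], [0.003, 0, 0.03], 0.4],
    [[0, 0, 0.2], [0, 0, 0.03], 0.4],
    [[0, 0, 0.2], [0, 0, -0.03], 0.4],
    [[0, 0, 0.2], [0, 0, -0.03], 0.4],
    [[0, 0, 0.2], [0, 0, 0], 0.4],
    [[0, 0, 0.2], [0, 0, 0], 0.4],
    [[0, 0, 0.2], [0, 0, 0], 0.4],
    [[0, 0, 0.2], [0, 0, 0], 0.4],
  ],
)

```text
t: 18.45
tool_pos: [0.5543, -0.004, 0.072]
eef_rot: [0.961, 0.278, 0.004, 0.002]
contact_force: [-3.8, 0.4, 18.5]
finger_gap: 0.0509
```

```bash
python3 st.py .5545 -.0035 .071 32;python3 - <<'E'
from h import *
from cell import arm
d=arm.snapshot("scene"); pickle.dump(d,open("scene8.pkl","wb"))
C=cloud(d)
m=(C[...,2]>.09)&(C[...,2]<.125)&(np.hypot(C[...,0]-.5535,C[...,1]+.008)<.015);print(C[m][:,2].mean(),len(C[m]))
E
```

```text
t 18.45 p [ 0.5543 -0.004   0.072 ] yaw 32.28 tz [ 0.0085 -0.002  -1.    ] F [-3.84  0.4  18.53] T [-0.01  1.06 -0.18] gap 0.0509 q [-0.209  0.667  1.743 -0.     0.723 -0.772]
shift cm [ 0.04 -0.03  0.1 ] rot [ 0.006 -0.006  0.005]
0.10721841273193641 142
```

The head has dropped 10.0 mm relative to the deck (117.2 → 107.2 mm in the same camera), and the force rises without further travel, so it's seated. I'll take out the 0.5° tilt, keep a moderate push and recheck.

Call:
servo_tool(
  increments=[
    [[0, 0, 0.15], [0.004, -0.004, 0], 0.4],
    [[0, 0, 0.15], [0.004, -0.004, 0], 0.4],
    [[0, 0, 0.15], [0.003, -0.003, 0], 0.4],
    [[0, 0, 0.15], [0.003, -0.003, 0], 0.4],
    [[0, 0, 0.15], [0.003, -0.003, 0], 0.4],
    [[0, 0, 0.15], [0.003, -0.003, 0], 0.4],
    [[0, 0, 0.15], [0.002, -0.002, 0], 0.4],
    [[0, 0, 0.15], [0.002, -0.002, 0], 0.4],
  ],
)

```text
t: 19.17
tool_pos: [0.5543, -0.0037, 0.0721]
eef_rot: [0.96, 0.279, -0.009, -0.005]
contact_force: [-5.5, 0.6, 14.2]
finger_gap: 0.0508
```

```bash
python3 st.py .5545 -.0035 .071 32
```

```text
t 19.17 p [ 0.5543 -0.0037  0.0721] yaw 32.38 tz [-0.0191  0.0045 -0.9998] F [-5.49  0.61 14.21] T [-0.05  0.19 -0.08] gap 0.0508 q [-2.090e-01  6.740e-01  1.722e+00  1.000e-03  7.660e-01 -7.740e-01]
shift cm [ 0.03 -0.01  0.11] rot [-0.014  0.014  0.006]
```

Call:
servo_tool(
  increments=[
    [[-0.03, -0.02, 0.15], [-0.004, 0.004, 0], 0.4],
    [[-0.03, -0.02, 0.15], [-0.004, 0.004, 0], 0.4],
    [[0, 0, 0.15], [-0.003, 0.003, 0], 0.4],
    [[0, 0, 0.15], [-0.001, 0.001, 0], 0.4],
    [[0, 0, 0.15], [0, 0, 0], 0.4],
    [[0, 0, 0.15], [0, 0, 0], 0.4],
    [[0, 0, 0.15], [0, 0, 0], 0.4],
    [[0, 0, 0.15], [0, 0, 0], 0.4],
  ],
)

```text
t: 19.83
tool_pos: [0.5544, -0.0038, 0.0719]
eef_rot: [0.96, 0.28, 0.002, 0.001]
contact_force: [-2.8, 0.4, 14.9]
finger_gap: 0.0505
```

```bash
python3 st.py .5545 -.0035 .071 32
```

```text
t 19.83 p [ 0.5544 -0.0038  0.0719] yaw 32.46 tz [ 0.0039 -0.0011 -1.    ] F [-2.8   0.41 14.94] T [-0.01  0.85 -0.11] gap 0.0505 q [-0.208  0.668  1.739 -0.     0.73  -0.775]
shift cm [ 0.02 -0.03  0.09] rot [ 0.003 -0.003  0.008]
```

```bash
python3 - <<'E'
from h import *
from cell import arm
d=arm.snapshot("scene");t=arm.snapshot("top")
cv2.imwrite("pics/s9.png",d["img"][:,:,::-1]); crop(d,"s9c.png",265,190,365,265,8)
C=cloud(d)
m=(C[...,2]>.09)&(C[...,2]<.125)&(np.hypot(C[...,0]-.5535,C[...,1]+.008)<.015);print("head",C[m][:,2].mean(),len(C[m]))
m=(C[...,1]<-.13)&(C[...,1]>-.3)&(abs(C[...,0]-.56)<.13)&(C[...,2]>.002)
P=C[m];b=P[:,2]>.03;pl=(P[:,2]<.009)
print("plate",cv2.minAreaRect(P[pl][:,:2].astype(np.float32)*1000),np.percentile(P[pl][:,2],[5,50,95]),"bar",P[b].mean(0),P[b][:,2].max())
E
python3 st.py
```

```text
head 0.10724165472421546 138
plate ((560.88525390625, -215.3202362060547), (168.8868865966797, 258.2503356933594), 89.71077728271484) [0.00216094 0.00374962 0.00630771] bar [ 0.56001949 -0.20934032  0.03667842] 0.04170655683585948
t 19.93 p [ 0.5544 -0.0038  0.0719] yaw 32.47 tz [ 0.0038 -0.0011 -1.    ] F [-2.8   0.9  14.12] T [ 0.04  0.84 -0.11] gap 0.0507 q [-0.208  0.668  1.739 -0.     0.73  -0.775]
```

View pics/s9.png

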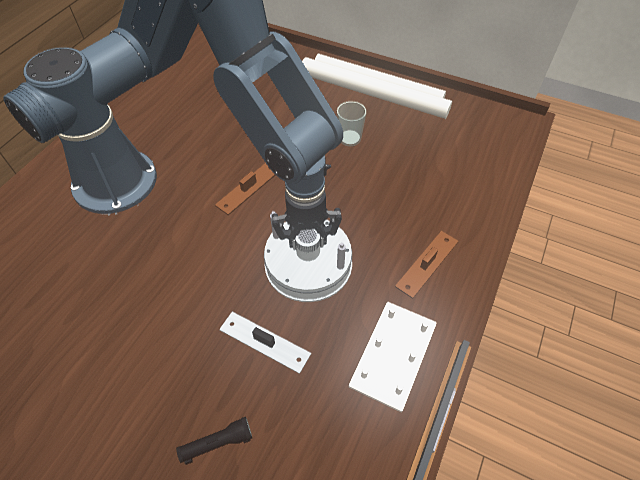

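View pics/s9c.png

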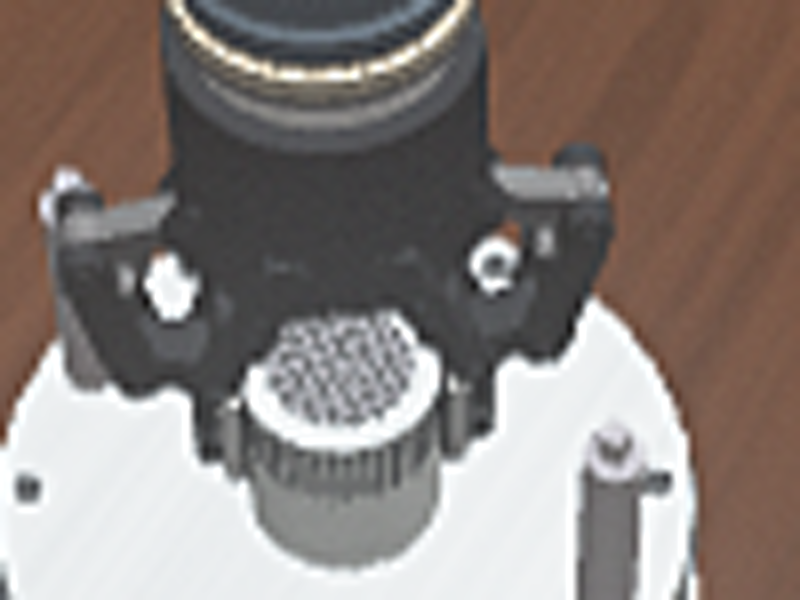

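The wide view shows the cover flat with its bar up at (265,338), and the decoys, tumbler, board and flashlight where they were. The close-up shows the collar gripped, with its rim on the deck at about (345,565). The push holds steady at about 14 N, so I'm handing in.

```bash
python3 -c "
from cell import arm
print(arm.hand_in())"; python3 st.py
```

```text
the job is handed in; nothing more can be done
None
the job is handed in; nothing more can be done
```

The job is handed in at about 20 s of the 51 s allowed, with the arm still holding the collar pushed home. The hand-in reports no verdict.

- **Cover:** I lifted the aluminium cover straight off both posts. It lies flat on the table to the right of the gauge, bar upward and released, with the bar at about (0.560, −0.209).
- **Collar:** I turned it clockwise under a light push. The keyways dropped over the pins 0.77–0.95 rad round, and I pushed it home.
- **Last checks:** By camera depth the head dropped 10.0 mm, and the push rose to 22 N with no further travel. The final hold was a push of about 14 N against the spring's 8 N, with the grip set to 70 N and the tool tilted about 0.2°.
- **Other things on the table:** In the last picture they looked unmoved; I did not re-measure them.

Two checks did not fully agree:
- **Travel:** the tool moved only about 9.5 mm against the camera's 10.0 mm. I put that down to give in the grip.
- **Tilt:** while levelling the tool I briefly overshot to about 1.1° before correcting it. The head height afterwards was unchanged.

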